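# Fish the label template out of the gap beside the printer

### The job

The yellow acrylic label template has slid into the narrow gap between the label printer and the blue drawer cabinet. Take the bent rod from its rack, feel its ball end into the hole near the template's front end and, pressing only lightly because the acrylic is brittle, draw the template out of the front of the gap until 5 to 9 cm of it stick out, still on its edge. Then hang the rod back in its rack; keep fingers and arm off the template and leave the things around alone.

Things in the scene. Friction and masses are not known exactly. Their poses are not given: they have to be found in the camera images.
- template: yellow acrylic plate, 150 x 6 x 45 mm high, 0.11 kg, on its long edge in the gap, a little askew along the cabinet's wall (ends 0 to 5 mm off it), far end within 6 mm of the power strip: nothing fits behind. Origin: centre of its underside; x along it into the gap, y across the gap to the printer, z up; faces at y = +3 and -3 mm. The brittle acrylic bears no more than 9 N from the rod.
- template_front (a point): middle of the template's near short edge, 22.5 mm up; axes as the template's. At the start 32 to 36 mm inside the mouth of the gap.
- printer: grey and white bench label printer, fixed, 182 long (x) x 150 wide (y) x 108 mm high, left of the gap; origin at the centre of its underside, front to -x, y to its left.
- template_hole (a point): centre of the round 11 mm hole through the template, 18 mm behind its near edge and 22.5 mm up, mid thickness; axes as the template's.
- gap_mouth (a point): bench point amid the gap's open front end; x runs into the gap along the printer's side, y to the printer, z up. Printer's wall at y = +17.5 mm; wall of the blue drawer cabinet (fixed, 182 x 160 x 112 mm, its pose not given) at about y = -17.5 mm, up to 2.3 degrees out of parallel. Gap open above and in front, 35 mm wide, 186 long; walls 108 and 112 high.
- power_strip: aluminium power strip with round white sockets, fixed, 46 x 376 x 62 mm, across the back; closes the far end of the gap. Origin at the centre of its underside.
- rod: bent steel rod, 0.12 kg, hanging in the rack's fork by its collar (disc 26 mm wide, 4 thick). Origin: centre of the collar's underside; z up. Orange handle 20 x 20 mm square, 4 to 72 mm above the origin. Shank 6 mm thick, down to 125 mm below, its end bent to -y and carrying a ball 12 mm thick, centred 9 mm off the axis: along y the bent end spans +3 to -15 mm.
- rod_tip (a point): foremost point of the ball, [0, -15, -125] mm in the rod's frame, same axes. The ball sinks about 3.5 mm into the template's hole and only while it is pressed: below about 1.5 N it rides out of the hole when pulled. Pull and any load up or down add to the press. Held rod and arm give about 4 N per mm pressed.
- rack: grey steel stand, fixed, on the brown 3 mm board; origin on the board under the fork's mouth, x away from the fork's open front; base plate 110 x 90 x 8 mm. The two prongs are 6 mm thick, tops at 150 mm; the slot between them is 10 mm wide, x = 0 to 39 mm, flared at its front (-x). Nothing stands above the fork.
- rack_seat (a point): on top of the fork, mid slot, x = 20 mm from the fork's mouth: about here (within 6 mm along x) the rod's origin rests when it hangs; axes as the rack's.
- tape_black: black tape roll lying flat, 60 mm across, 18 mm high, loose; origin at the centre of its underside. Leave it alone.
- snap_cutter: yellow snap-off cutter lying flat, 22 x 156 x 15 mm, loose; origin at the centre of its underside. Leave it alone.
- bead_jar: clear jar of beads, 57 mm across, 75 mm high, loose; origin at the centre of its underside. Leave it alone.

How it is judged:
On the way, in this order (a step that is already met when the one before it is completed fails the run):
1. the rod has been taken out of its rack (horizontal distance between rod and rack_seat above 0.06 m and contact force between the fingers and rod above 1 N), for 0.2 s.
2. the held rod bears on the template inside the gap (contact force between rod and template above 0.8 N and x of template_front in the frame of gap_mouth above 0.01 m), for 0.2 s.
3. the template sticks out of the gap by 50 mm or more (x of template_front in the frame of gap_mouth below -0.05 m), for 0.2 s.
At the end, for the whole second after the job is handed in: The template's near edge is 48 to 95 mm in front of the gap's mouth, the template is on its long edge within 40 degrees of upright and still, and the rod hangs upright by its collar in the fork, within 20 mm of the seat point, let go and still (x of template_front in the frame of gap_mouth between -0.095 and -0.048 m and angle between template's own z axis and vertical below 0.7 rad and linear speed of template below 0.01 m/s and distance between rod and rack_seat below 0.02 m and z of rod in the frame of rack_seat above -0.003 m and angle between rod's own z axis and vertical below 0.15 rad and linear speed of rod below 0.02 m/s); the robot touches nothing.
It fails at once if the template is pressed with more than 9 N by the rod (contact force between rod and template above 9 N).
It fails at once if fingers or arm touch the template (contact force between any of the fingers, the arm and template above 0.3 N).
It fails at once if the template tips over (more than 45 degrees) (angle between template's own z axis and vertical above 0.8 rad).
It fails at once if a bystander is moved by more than 20 mm (distance of any of tape_black, snap_cutter, bead_jar from where it was at the start of the episode above 0.02 m).
It also fails if it takes over 72 s, if anything falls off the work surface, if the arm or the gripper's body presses on something with over 40 N, if the wrist force passes 120 N, or if a joint passes its speed limit or range.

### The arm

A 6-joint arm with a two-finger parallel gripper is mounted at the origin on a cart in front of the work surface, level with it; the furniture and walls round the work are solid. World frame = base frame: x ahead of the robot, y to its left, z up, the work surface at z = 0. Lengths are in m, angles in rad, forces in N, time in s.
With the tool pointing down it reaches from about 0.275 to 0.825 m from the base axis. Payload 4.9 kg.
Tool frame: the origin (TCP) lies at the very end of the fingers, on their centre line; the grasp point (between the pads) lies 19 mm behind it; z points along the fingers, y is the line along which they close (so a half turn about z gives the same grasp; the last joint's range is limited). The gripper opens to 85 mm and grips with 20 to 120 N. Pads are 22 mm wide; open, the fingers measure 114 mm over their backs; the gripper's body (76 mm by 85 mm) begins 54 mm behind the grasp point. The pads swing forward as they close: fully open they stand 13 mm farther back than shut.
Start: joints at [1.027, 0.326, -0.193, 1.052, 0, 1.437], TCP at [0.219, 0.504, 0.231] pointing down, gripper open.
Joint ranges: [-2.65, 2.65], [-0.97, 1.79], [-1.3, 1.35], [-1.93, 2.1], [-1.47, 1.37], [-3.14, 3.14]. Speed limits (rad/s): [2.57, 2.57, 3.14, 3.14, 3.14, 3.14].

### API

Orientations are given as a unit quaternion [x, y, z, w].
In Python, from plant import status, grab_frame, camera_info, robot gives the robot as it stands.
- The arm moves only by the tool carry_out, never from a script. Its argument "increments" is a list of rows, each an object of numbers: "x", "y", "z": the shift along the tool's x, y, z in m; "ax", "ay", "az": the turn, a rotation vector about the tool's x, y, z in degrees; "grip": the finger opening in m, from 0 to 0.0854. In form: [{"x": .., "y": .., "z": .., "ax": .., "ay": .., "az": .., "grip": ..}, ...]. A call has exactly 5 rows; each row is the pose to reach, as a shift and turn from the pose commanded when the call began, along the tool's axes at that moment; what a row does not reach only later rows make up. A row lasts 1/8 s, in which the tool goes at most 62.5 mm and 10.7 degrees, less where a joint would pass 70% of its speed; a pose out of reach is approached as far as the arm can. A call with a gripper value outside its range is refused whole. The fingers move at their own pace and stop on an object; "force" is the grip in N (left out, the last holds). Time passes only in rows, so rows that repeat a pose let the fingers close, or fill a call up. It gives the time, the measured TCP pose, the force, the opening and the grip force at its end, in the units of the state.
- status.observe(): the state, without advancing time (a new reading comes with each control period).
- grab_frame(name): name is "scene" or "top" or "wrist"; returns (picture, depth): 384x512x3 uint8, blue, green, red; 384x512 float32, m along the optical axis (not along the pixel's ray), 0 where there is no reading.
- camera_info(name): a dict with "camera_matrix" (3x3 intrinsics, pixels), "R" (3x3) and "t" (3): a world point X has camera coordinates R X + t; the wrist camera has in their place "tool_from_camera" (4x4, takes a point from camera to tool coordinates, whose origin is the TCP and whose axes are the flange's). Camera axes: x right, y down, z forward; pixel columns grow to the right and rows downward; lengths in m; the calibration is good to about 2 mm. A picture is of the moment at which its call begins: read the wrist's pose just before it. camera_info takes no time and is no camera call.
- robot.job_done(): hands the job in; it is judged then, once.
The state is a dict: "t": time; "qpos": joint angles; "qd": joint speeds; "effort": joint torques, N m; "position": TCP position; "ee_rot": TCP orientation; "ft_force": force on the tool from outside, world axes, zero at the start; "wrist_torque": the same for the moment, N m; "width": finger opening in m; "grip_force": force on a finger pad.
Only numpy, scipy, OpenCV 4.12 (cv2) and the standard library are available. Lean on these libraries where they do the work, as an engineer would, in place of code of your own. Each camera call takes 0.05 s, during which the arm holds its last target. There are 200 camera calls.

## Working session

There is one attempt and no reset: what is moved stays moved. The work goes in short steps, Python scripts to look and compute and a tool call to move; the robot and the scene stay as the last step left them, time stands still between calls to the robot, and variables do not carry over. Pictures are saved under pics/ and viewed, at most 12 in all, crops included, and the job is handed in when it is done.

Besides the shell and the picture viewer there is one more tool, called after "Request:" by a JSON object that holds its "api" and its "payload", one argument or row to a line. carry_out: Moves the arm, as the interface text tells. Its arguments: {"type":"object","properties":{"increments":{"type":"array","items":{"type":"object","properties":{"x":{"type":"number"},"y":{"type":"number"},"z":{"type":"number"},"ax":{"type":"number"},"ay":{"type":"number"},"az":{"type":"number"},"grip":{"type":"number"}}}},"force":{"type":"number"}},"required":["increments"]}

```bash
mkdir -p pics; ls; cat > h.py <<'E'
import numpy as np, cv2
from plant import status, grab_frame, camera_info, robot
from scipy.spatial.transform import Rotation as Rn
def cam(name,st=None):
    c=camera_info(name);K=np.array(c["camera_matrix"])
    if "R" in c: R=np.array(c["R"]);t=np.array(c["t"]).ravel();return K,R.T,-R.T@t
    T=np.array(c["tool_from_camera"]);q=Rn.from_quat(st["ee_rot"]).as_matrix()
    return K,q@T[:3,:3],q@T[:3,3]+np.array(st["position"])
def pts(name,depth,st=None):
    K,Rw,o=cam(name,st);v,u=np.mgrid[:384,:512]
    d=np.stack([(u-K[0,2])/K[0,0],(v-K[1,2])/K[1,1],np.ones_like(u)],-1)*depth[...,None]
    return d@Rw.T+o
def plane(name,uv,z,st=None):
    K,Rw,o=cam(name,st);uv=np.atleast_2d(uv).astype(float)
    d=np.c_[(uv[:,0]-K[0,2])/K[0,0],(uv[:,1]-K[1,2])/K[1,1],np.ones(len(uv))]@Rw.T
    return o+d*((z-o[2])/d[:,2])[:,None]
def grab(name):
    st=status.observe();p,d=grab_frame(name);return st,p,d
E
python3 - <<'E'
from h import *
s=status.observe();print({k:np.round(v,3).tolist() for k,v in s.items()})
for n in("scene","top"):
    st,p,d=grab(n);cv2.imwrite(f"pics/{n}0.png",p);np.savez(f"{n}0.npz",p=p,d=d)
    K,Rw,o=cam(n);print(n,o.round(3),Rw[:,2].round(3),K[0,0])
E
```

```text
pics
{'t': 0.0, 'qpos': [1.027, 0.327, -0.194, 1.052, 0.0, 1.437], 'qd': [-0.001, 0.0, 0.0, 0.001, 0.0, 0.0], 'effort': [-0.0, -44.34, 26.244, 0.016, -0.0, 0.0], 'position': [0.219, 0.504, 0.23], 'ee_rot': [0.203, 0.979, -0.001, -0.0], 'ft_force': [-0.166, 0.37, 0.221], 'wrist_torque': [-0.014, -0.031, 0.079], 'grip_force': 0.0, 'width': 0.085}
scene [ 0.01  -0.831  0.956] [ 0.416  0.661 -0.624] 470.1224358901907
top [0.385 0.054 1.006] [ 0.189  0.016 -0.982] 362.68428787203294
```

View pics/top0.png

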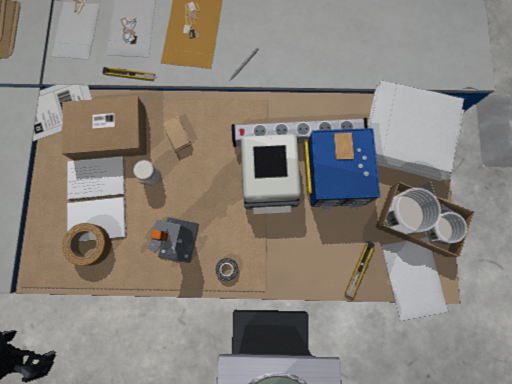

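View pics/scene0.png

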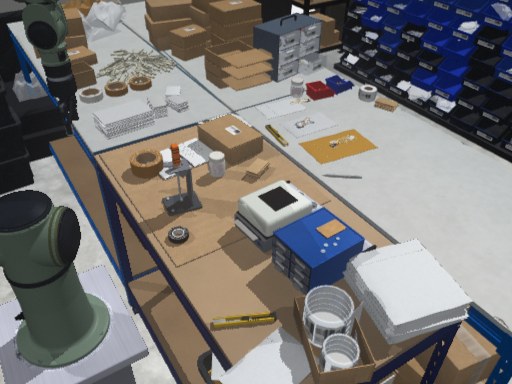

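The top view shows the printer at (270,170), the cabinet at (343,168), the yellow template in the gap at (308,165), the rack at (172,240) with the orange handle at (158,236), the jar at (147,172), the tape at (227,268) and the cutter at (360,270). In the scene view the rack's column is to the right of the handle.

```bash
python3 - <<'E'
from h import *
z=np.load("top0.npz");p,d=z["p"],z["d"];P=pts("top",d);hsv=cv2.cvtColor(p,cv2.COLOR_BGR2HSV)
def box(m,n):
    q=P[m];print(n,m.sum(),np.percentile(q,[3,50,97],axis=0).round(3).tolist())
v,u=np.mgrid[:384,:512]
R=lambda a,b,c,e:(u>a)&(u<b)&(v>c)&(v<e)
H=hsv[...,0];S=hsv[...,1];V=hsv[...,2]
box(R(145,175,220,250)&(H<14)&(S>170)&(V>140),"handle")
m=R(300,316,130,210)&(H>20)&(H<35)&(S>130);box(m,"templ")
for n,a in(("printer",(235,306,125,215)),("cab",(304,385,120,215))):
    m=R(*a)&(P[...,2]>.09)&((S>150)&(H>100) if n=="cab" else True)&(P[...,2]<.13);box(m,n)
    print(cv2.minAreaRect((P[m][:,:2]*1000).astype(np.float32)))
m=R(145,205,210,265)&(P[...,2]>.13)&(P[...,2]<.175);box(m,"fork")
print(cv2.minAreaRect((P[m][:,:2]*1000).astype(np.float32)))
m=R(145,205,210,265)&(P[...,2]>.007)&(P[...,2]<.016);box(m,"base")
print(cv2.minAreaRect((P[m][:,:2]*1000).astype(np.float32)))
for n,uv,h in(("tape",(227,268),.02),("jar",(147,172),.07),("cut",(360,270),.01)):print(n,plane("top",uv,h).round(3))
cv2.imwrite("pics/c0.png",np.hstack([cv2.resize(p[205:275,140:210],(400,400)),cv2.resize(p[120:215,255:350],(400,400))]))
E
```

```text
handle 64 [[0.436, 0.27, 0.222], [0.445, 0.278, 0.225], [0.453, 0.287, 0.227]]
templ 237 [[0.582, -0.079, 0.002], [0.652, -0.072, 0.042], [0.723, -0.066, 0.048]]
printer 3654 [[0.552, -0.038, 0.099], [0.63, 0.031, 0.108], [0.711, 0.1, 0.111]]
((635.1869506835938, 30.6593017578125), (172.9210662841797, 148.18069458007812), 3.8702099323272705)
cab 3748 [[0.556, -0.233, 0.108], [0.629, -0.154, 0.112], [0.729, -0.08, 0.115]]
((643.2362060546875, -157.8042449951172), (182.36387634277344, 158.3135986328125), 3.3149139881134033)
fork 621 [[0.409, 0.247, 0.149], [0.444, 0.269, 0.153], [0.479, 0.307, 0.159]]
((444.1031494140625, 277.6362609863281), (64.9569091796875, 79.89361572265625), 78.5482177734375)
base 822 [[0.392, 0.231, 0.008], [0.435, 0.262, 0.011], [0.501, 0.322, 0.014]]
((450.3595886230469, 285.1802978515625), (136.1792449951172, 164.74119567871094), 6.672213077545166)
tape [[0.374 0.14  0.02 ]]
jar [[0.621 0.359 0.07 ]]
cut [[ 0.376 -0.216  0.01 ]]
```

View pics/c0.png

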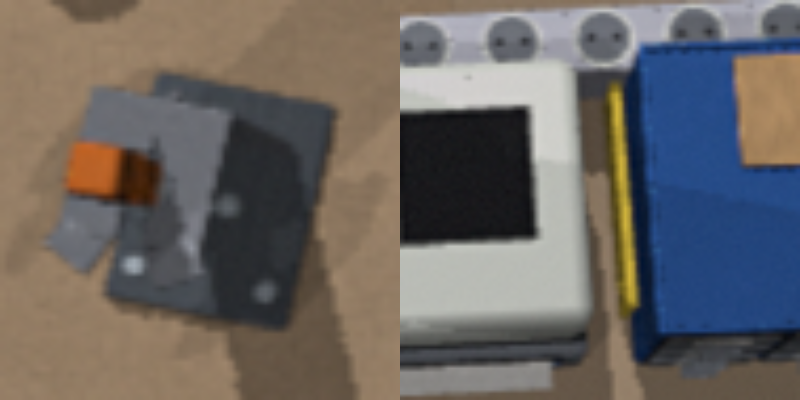

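The crop shows the fork opening to the image's left (+y) with the rack's x axis at a yaw of about -100°. The template lies near the cabinet wall, its near end at about crop (630,310).

```bash
python3 - <<'E'
from h import *
print(np.round(camera_info("wrist")["tool_from_camera"],3).tolist(),camera_info("wrist")["camera_matrix"][0][0])
z=np.load("scene0.npz");p=z["p"]
st,w,d=grab("wrist")
cv2.imwrite("pics/c1.png",np.hstack([cv2.resize(p[135:220,150:220],(412,500),interpolation=cv2.INTER_CUBIC),cv2.resize(w[:,:],(388,500))]))
z=np.load("top0.npz");P=pts("top",z["d"])
for n,uv in(("near rack",(150,280)),("mouth",(300,220)),("right",(330,240)),("left",(230,220))):print(n,P[uv[1]-3:uv[1]+3,uv[0]-3:uv[0]+3].mean((0,1)).round(4))
E
```

```text
[[-0.001, -0.959, -0.282, 0.072], [1.0, -0.001, -0.0, 0.001], [-0.0, -0.282, 0.959, -0.143], [0.0, 0.0, 0.0, 1.0]] 329.8617261183102
near rack [0.3384 0.3506 0.0027]
mouth [ 0.5101 -0.0551 -0.0006]
right [ 0.4564 -0.1376 -0.0008]
left [0.5022 0.1374 0.0307]
```

View pics/c1.png

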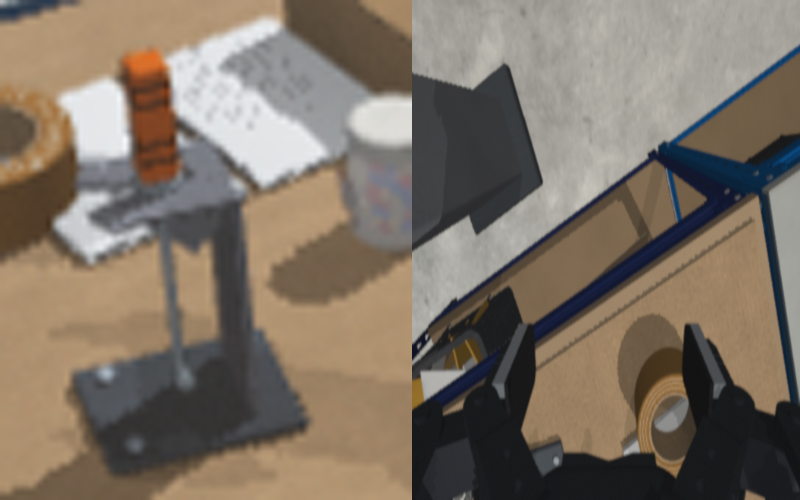

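Request:
{"api": "carry_out", "payload": {
  "increments": [
    {"x": 0,"y": 0,"z": -0.06},
    {"x": -0.05,"y": -0.03,"z": -0.08},
    {"x": -0.1,"y": -0.065,"z": -0.09,"az": -8},
    {"x": -0.15,"y": -0.095,"z": -0.09,"az": -17},
    {"x": -0.2,"y": -0.13,"z": -0.09,"az": -25}
  ]
}}

```text
schema error: expected keys x, y, z, ax, ay, az, grip
```

```bash
cat > rel.py <<'E'
# print tool-frame shift to a world target: python3 rel.py x y z yaw(deg of tool x)
import sys
from h import *
s=status.observe();R=Rn.from_quat(s["ee_rot"]).as_matrix();a=[float(v) for v in sys.argv[1:]]
print(round(s["t"],2),np.round(s["position"],4),"yaw",round(np.degrees(np.arctan2(R[1,0],R[0,0])),2),"q",np.round(s["qpos"],2),"F",np.round(s["ft_force"],2),"w",round(s["width"],4))
if a:
    print("shift",(R.T@(np.array(a[:3])-s["position"])).round(4))
    if len(a)>3:
        y=np.radians(a[3]);D=np.c_[[np.cos(y),np.sin(y),0],[np.sin(y),-np.cos(y),0],[0,0,-1]]
        print("turn",np.degrees(Rn.from_matrix(R.T@D).as_rotvec()).round(2))
E
python3 rel.py 0.6 -0.065 0.28 183.5
```

```text
0.15 [0.2189 0.5041 0.2307] yaw 156.52 q [ 1.03  0.33 -0.19  1.05 -0.    1.44] F [ 0.29 -0.21 -0.9 ] w 0.0855
shift [-0.5763 -0.3702 -0.0489]
turn [ -0.07  -0.03 -26.98]
```

Request:
{"api": "carry_out", "payload": {
  "increments": [
    {"x": 0,"y": 0,"z": -0.06,"ax": 0,"ay": 0,"az": 0,"grip": 0.085},
    {"x": -0.05,"y": -0.03,"z": -0.08,"ax": 0,"ay": 0,"az": 0,"grip": 0.085},
    {"x": -0.1,"y": -0.065,"z": -0.09,"ax": 0,"ay": 0,"az": -8,"grip": 0.085},
    {"x": -0.15,"y": -0.095,"z": -0.09,"ax": 0,"ay": 0,"az": -17,"grip": 0.085},
    {"x": -0.2,"y": -0.13,"z": -0.09,"ax": 0,"ay": 0,"az": -27,"grip": 0.085}
  ]
}}

```text
t: 0.78
position: [0.3486, 0.3097, 0.3214]
ee_rot: [-0.024, 1.0, 0.0, 0.0]
ft_force: [1.5, -0.4, 0.3]
width: 0.085
grip_force: 0.0
```

```bash
python3 rel.py 0.6 -0.065 0.28 183.5
```

```text
0.78 [0.3486 0.3097 0.3214] yaw -177.25 q [ 0.57  0.12 -0.23  1.22 -0.    0.52] F [ 1.48 -0.36  0.31] w 0.085
shift [-0.2331 -0.3863  0.0414]
turn [ 0.01  0.03 -0.75]
```

```bash
python3 - <<'E'
from h import *
import pickle
r=grab("wrist");pickle.dump(r,open("w_rack.pkl","wb"))
st,p,d=r;P=pts("wrist",d,st);hsv=cv2.cvtColor(p,cv2.COLOR_BGR2HSV)
m=(hsv[...,0]<14)&(hsv[...,1]>170)&(hsv[...,2]>120)&(P[...,2]>.2);print(m.sum(),P[m].mean(0) if m.any() else 0)
cv2.imwrite("pics/w1.png",p)
E
```

```text
12 [0.44965389 0.28018178 0.22415471]
```

Request:
{"api": "carry_out", "payload": {
  "increments": [
    {"x": -0.03,"y": -0.05,"z": 0.0,"ax": 0,"ay": 0,"az": 0,"grip": 0.085},
    {"x": -0.06,"y": -0.1,"z": 0.0,"ax": 0,"ay": 0,"az": 0,"grip": 0.085},
    {"x": -0.09,"y": -0.15,"z": 0,"ax": 0,"ay": 0,"az": 0,"grip": 0.085},
    {"x": -0.12,"y": -0.2,"z": 0.01,"ax": 0,"ay": 0,"az": 0,"grip": 0.085},
    {"x": -0.15,"y": -0.25,"z": 0.02,"ax": 0,"ay": 0,"az": 0,"grip": 0.085}
  ]
}}

```text
t: 1.45
position: [0.5091, 0.0664, 0.301]
ee_rot: [-0.021, 1.0, 0.0, 0.0]
ft_force: [0.9, 1.3, -0.1]
width: 0.085
grip_force: 0.0
```

Request:
{"api": "carry_out", "payload": {
  "increments": [
    {"x": -0.03,"y": -0.05,"z": 0.0,"ax": 0,"ay": 0,"az": 0,"grip": 0.085},
    {"x": -0.06,"y": -0.1,"z": 0.0,"ax": 0,"ay": 0,"az": 0,"grip": 0.085},
    {"x": -0.08,"y": -0.136,"z": 0.01,"ax": 0,"ay": 0,"az": 0,"grip": 0.085},
    {"x": -0.083,"y": -0.136,"z": 0.02,"ax": 0,"ay": 0,"az": 0,"grip": 0.085},
    {"x": -0.083,"y": -0.136,"z": 0.02,"ax": 0,"ay": 0,"az": 0,"grip": 0.085}
  ]
}}

```text
t: 2.08
position: [0.5961, -0.0638, 0.2798]
ee_rot: [-0.021, 1.0, 0.001, -0.002]
ft_force: [0.5, 0.8, 0.2]
width: 0.085
grip_force: 0.0
```

```bash
python3 - <<'E'
from h import *
import pickle
r=grab("wrist");pickle.dump(r,open("w_gap.pkl","wb"))
st,p,d=r;print(st["position"])
q=pickle.load(open("w_rack.pkl","rb"))[1]
cv2.imwrite("pics/w2.png",np.hstack([cv2.resize(q,(400,300)),cv2.resize(p,(400,300))]))
P=pts("wrist",d,st);np.set_printoptions(suppress=True)
hsv=cv2.cvtColor(p,cv2.COLOR_BGR2HSV)
m=(hsv[...,0]>20)&(hsv[...,0]<35)&(hsv[...,1]>130)&(hsv[...,2]>90)&(P[...,2]>.03)&(P[...,2]<.06);Q=P[m]
print("templ top",m.sum(),Q.min(0).round(4),Q.max(0).round(4),Q.mean(0).round(4))
if m.sum()>20:
    print(cv2.minAreaRect((Q[:,:2]*1000).astype(np.float32)))
    print(cv2.minAreaRect(np.argwhere(m)[:,::-1].astype(np.float32)))
E
```

```text
[ 0.59609956 -0.0637632   0.27980204]
templ top 640 [ 0.5811 -0.0804  0.0313] [ 0.7308 -0.0641  0.0471] [ 0.6503 -0.0717  0.0446]
((655.939697265625, -71.51615142822266), (149.90447998046875, 7.087188243865967), 4.280630111694336)
((249.91238403320312, 206.00308227539062), (118.20794677734375, 6.101507663726807), 87.99044799804688)
```

View pics/w2.png

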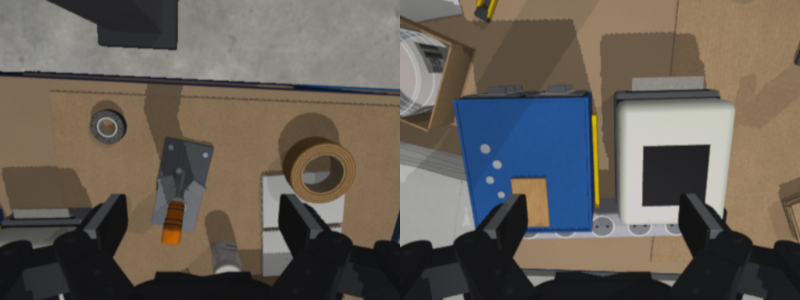

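Left: the rack with the orange handle at (173,220), seen from the wrist. Right: the gap with the template as a yellow strip at (596,115–208), between the cabinet (530,160) and the printer (675,160).

```bash
python3 - <<'E'
from h import *
import pickle
st,p,d=pickle.load(open("w_gap.pkl","rb"));P=pts("wrist",d,st);hsv=cv2.cvtColor(p,cv2.COLOR_BGR2HSV)
T=np.array([.6559,-.0715]);a=np.radians(4.28);ux=np.array([np.cos(a),np.sin(a)]);uy=np.array([-ux[1],ux[0]])
Q=P[...,:2]-T;X=Q@ux;Y=Q@uy;Z=P[...,2]
for lo,hi,s in((.04,.1,1),(.07,.1,1),(.1,.116,1),(.09,.12,-1)):
  r=[]
  for x in np.arange(-.09,.08,.02):
    m=(abs(X-x)<.01)&(Z>lo)&(Z<hi)&(Y*s>.004)&(abs(Y)<.08)
    if m.sum()>3:r.append([round(x,3),round(float(np.percentile(Y[m]*s,2))*1000*s,1)])
  print(lo,hi,s,r)
# printer/cabinet front in template frame
for n,m in(("pr",(Z>.05)&(Y>.03)&(Y<.14)),("cab",(Z>.05)&(Y<-.03)&(Y>-.14))):
  print(n,[round(float(np.percentile(X[m&(Z<h)],1)),4) for h in(.08,.1,.12)])
# rack
st,p,d=pickle.load(open("w_rack.pkl","rb"));P=pts("wrist",d,st)
m=(P[...,2]>.135)&(P[...,2]<.165)&(abs(P[...,0]-.445)<.07)&(abs(P[...,1]-.275)<.07)
print("fork",m.sum(),P[m].mean(0).round(3),cv2.minAreaRect((P[m][:,:2]*1000).astype(np.float32)))
m=(P[...,2]>.008)&(P[...,2]<.014)&(abs(P[...,0]-.445)<.09)&(abs(P[...,1]-.25)<.09)
m=cv2.morphologyEx(m.astype(np.uint8),cv2.MORPH_OPEN,np.ones((3,3)))>0
print("base",m.sum(),cv2.minAreaRect((P[m][:,:2]*1000).astype(np.float32)))
E
python3 rel.py 0.4 0.28 0.33
```

```text
0.04 0.1 1 [[np.float64(-0.09), 31.7], [np.float64(-0.07), 30.7], [np.float64(-0.05), 29.9], [np.float64(-0.03), 29.8], [np.float64(-0.01), 30.5], [np.float64(0.01), 30.7], [np.float64(0.03), 30.3], [np.float64(0.05), 30.0], [np.float64(0.07), 4.3]]
0.07 0.1 1 [[np.float64(-0.09), 32.1], [np.float64(-0.07), 31.8], [np.float64(-0.05), 31.6], [np.float64(-0.03), 31.5], [np.float64(-0.01), 31.4], [np.float64(0.01), 31.3], [np.float64(0.03), 31.1], [np.float64(0.05), 31.0], [np.float64(0.07), 30.9]]
0.1 0.116 1 [[np.float64(-0.09), 35.0], [np.float64(-0.07), 34.5], [np.float64(-0.05), 34.3], [np.float64(-0.03), 34.0], [np.float64(-0.01), 33.8], [np.float64(0.01), 33.6], [np.float64(0.03), 33.3], [np.float64(0.05), 33.1], [np.float64(0.07), 34.7]]
0.09 0.12 -1 [[np.float64(-0.09), -5.5], [np.float64(-0.07), -5.4], [np.float64(-0.05), -5.3], [np.float64(-0.03), -4.6], [np.float64(-0.01), -4.9], [np.float64(0.01), -5.3], [np.float64(0.03), -5.5], [np.float64(0.05), -6.1], [np.float64(0.07), -6.4]]
pr [-0.108, -0.108, -0.1056]
cab [-0.1205, -0.1207, -0.1177]
fork 2678 [0.44  0.281 0.153] ((443.4759521484375, 281.03558349609375), (66.11628723144531, 76.8218994140625), 80.02628326416016)
base 2909 ((435.2361755371094, 282.1646728515625), (89.84272003173828, 83.23049926757812), 80.13343811035156)
2.12 [ 0.5962 -0.0634  0.2807] yaw -177.51 q [-0.23  0.4   0.04  1.21  0.   -0.27] F [0.44 0.74 0.15] w 0.0851
shift [ 0.1812  0.3516 -0.0487]
```

```bash
python3 rel.py 0.46 0.28 0.32 170
```

```text
2.12 [ 0.5962 -0.0634  0.2807] yaw -177.51 q [-0.23  0.4   0.04  1.21  0.   -0.27] F [0.44 0.74 0.15] w 0.0851
shift [ 0.1213  0.349  -0.0388]
turn [ 0.04 -0.11 12.49]
```

Request:
{"api": "carry_out", "payload": {
  "increments": [
    {"x": 0.017,"y": 0.05,"z": -0.03,"ax": 0,"ay": 0,"az": 0,"grip": 0.085},
    {"x": 0.035,"y": 0.105,"z": -0.04,"ax": 0,"ay": 0,"az": 3,"grip": 0.085},
    {"x": 0.055,"y": 0.16,"z": -0.04,"ax": 0,"ay": 0,"az": 6,"grip": 0.085},
    {"x": 0.075,"y": 0.215,"z": -0.04,"ax": 0,"ay": 0,"az": 9,"grip": 0.085},
    {"x": 0.095,"y": 0.27,"z": -0.04,"ax": 0,"ay": 0,"az": 12.5,"grip": 0.085}
  ]
}}

```text
t: 2.75
position: [0.4886, 0.2039, 0.3224]
ee_rot: [0.088, 0.996, 0.0, 0.001]
ft_force: [0.4, -0.6, 0.6]
width: 0.0851
grip_force: 0.0
```

```bash
python3 rel.py 0.46 0.28 0.32 170
```

```text
2.75 [0.4886 0.2039 0.3224] yaw 169.94 q [ 0.26  0.24 -0.07  1.25  0.    0.43] F [ 0.37 -0.62  0.56] w 0.0851
shift [0.0415 0.0699 0.0024]
turn [ 0.05  0.08 -0.06]
```

Request:
{"api": "carry_out", "payload": {
  "increments": [
    {"x": 0.02,"y": 0.035,"z": 0,"ax": 0,"ay": 0,"az": 0,"grip": 0.085},
    {"x": 0.04,"y": 0.07,"z": 0,"ax": 0,"ay": 0,"az": 0,"grip": 0.085},
    {"x": 0.041,"y": 0.07,"z": 0.0,"ax": 0,"ay": 0,"az": 0,"grip": 0.085},
    {"x": 0.041,"y": 0.07,"z": 0,"ax": 0,"ay": 0,"az": 0,"grip": 0.085},
    {"x": 0.041,"y": 0.07,"z": 0,"ax": 0,"ay": 0,"az": 0,"grip": 0.085}
  ]
}}

```text
t: 3.38
position: [0.4625, 0.2767, 0.3216]
ee_rot: [0.088, 0.996, -0.0, 0.0]
ft_force: [0.2, -0.7, -0.0]
width: 0.085
grip_force: 0.0
```

```bash
cat > hd.py <<'E'
from h import *
st,p,d=grab("wrist");P=pts("wrist",d,st);hsv=cv2.cvtColor(p,cv2.COLOR_BGR2HSV)
m=(hsv[...,0]<16)&(hsv[...,1]>150)&(hsv[...,2]>60)&(abs(P[...,0]-.445)<.04)&(abs(P[...,1]-.28)<.04)
t=m&(P[...,2]>.220);print(m.sum(),t.sum(),P[t].mean(0),cv2.minAreaRect((P[t][:,:2]*1000).astype(np.float32)))
f=(P[...,2]>.135)&(P[...,2]<.165)&(abs(P[...,0]-.445)<.07)&(abs(P[...,1]-.275)<.07)
print(P[f].mean(0).round(4),cv2.minAreaRect((P[f][:,:2]*1000).astype(np.float32)))
cv2.imwrite("pics/w3.png",p)
E
python3 hd.py;python3 rel.py
```

```text
848 642 [0.44444932 0.28049221 0.22531716] ((444.3683776855469, 275.7212219238281), (28.52634620666504, 19.068031311035156), 82.96563720703125)
[0.4427 0.2809 0.1532] ((443.7852478027344, 281.47857666015625), (65.95467376708984, 76.14946746826172), 81.31695556640625)
3.42 [0.4627 0.2765 0.3215] yaw 169.88 q [ 0.4   0.26 -0.05  1.26 -0.    0.58] F [ 0.64 -0.76  0.43] w 0.0849
```

View pics/w3.png

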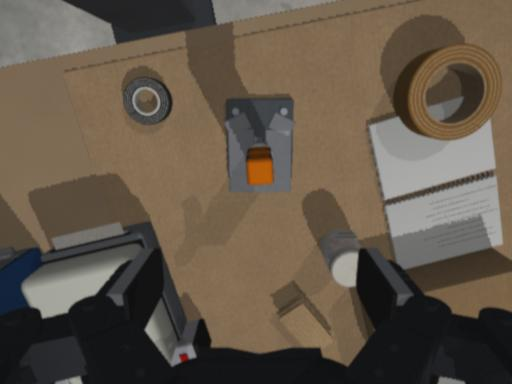

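```bash
python3 - <<'E'
from h import *
p=cv2.imread("pics/w3.png");cv2.imwrite("pics/w3c.png",cv2.resize(p[90:200,205:315],(600,600),interpolation=cv2.INTER_CUBIC))
E
```

```text
(no output)
```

View pics/w3c.png

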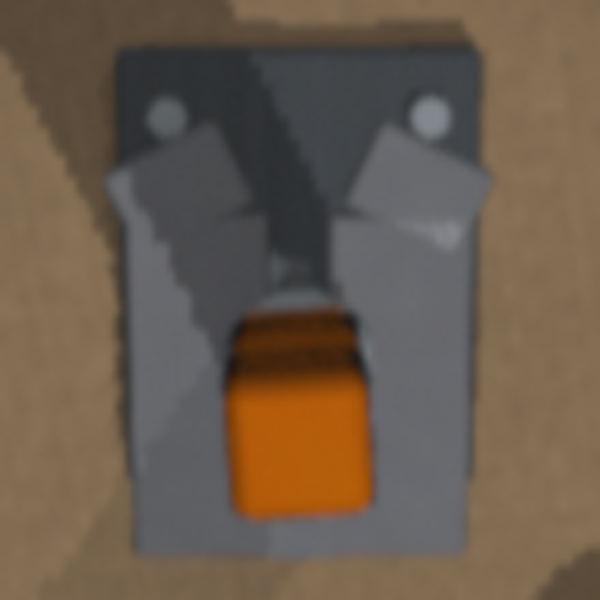

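The crop shows the fork's slot opening toward tool +x (world -x), the handle's top face centred at crop (302,447), and the shank in the slot at (285,265).

```bash
python3 - <<'E'
from h import *
s=status.observe();u=lambda c:(205+c[0]/5.4545,90+c[1]/5.4545)
h=plane("wrist",u((302,447)),.225,s)[0];print("handle",h)
for n,c,z in(("plateL",(138,553),.153),("plateR",(465,553),.153),("slotL",(266,222),.153),("slotR",(330,222),.153),("mouthL",(252,196),.153),("mouthR",(348,200),.153),("collar front",(300,290),.157)):print(n,plane("wrist",u(c),z,s)[0].round(4))
import subprocess;print(subprocess.run(["python3","rel.py",*map(str,[h[0],h[1],.176,170])],capture_output=True,text=True).stdout)
E
```

```text
handle [0.44529382 0.28100909 0.225     ]
plateL [0.4753 0.2459 0.153 ]
plateR [0.4857 0.3038 0.153 ]
slotL [0.4216 0.2792 0.153 ]
slotR [0.4235 0.29   0.153 ]
mouthL [0.4168 0.2777 0.153 ]
mouthR [0.4204 0.2936 0.153 ]
collar front [0.4334 0.283  0.157 ]
3.42 [0.4627 0.2765 0.3215] yaw 169.88 q [ 0.4   0.26 -0.05  1.26 -0.    0.58] F [ 0.64 -0.76  0.43] w 0.0849
shift [0.0179 0.0013 0.1455]
turn [-0.    0.02 -0.12]
```

Request:
{"api": "carry_out", "payload": {
  "increments": [
    {"x": 0.018,"y": 0.001,"z": 0.05,"ax": 0,"ay": 0,"az": 0,"grip": 0.085},
    {"x": 0.018,"y": 0.001,"z": 0.1,"ax": 0,"ay": 0,"az": 0,"grip": 0.085},
    {"x": 0.018,"y": 0.001,"z": 0.145,"ax": 0,"ay": 0,"az": 0,"grip": 0.085},
    {"x": 0.018,"y": 0.001,"z": 0.145,"ax": 0,"ay": 0,"az": 0,"grip": 0.085},
    {"x": 0.018,"y": 0.001,"z": 0.145,"ax": 0,"ay": 0,"az": 0,"grip": 0.085}
  ]
}}

```text
t: 4.05
position: [0.4461, 0.2814, 0.1779]
ee_rot: [0.088, 0.996, 0.0, 0.001]
ft_force: [-0.7, -0.2, 1.0]
width: 0.0846
grip_force: 0.0
```

Request:
{"api": "carry_out", "payload": {
  "increments": [
    {"x": 0,"y": 0,"z": 0,"ax": 0,"ay": 0,"az": 0,"grip": 0.03},
    {"x": 0,"y": 0,"z": 0,"ax": 0,"ay": 0,"az": 0,"grip": 0.01},
    {"x": 0,"y": 0,"z": 0,"ax": 0,"ay": 0,"az": 0,"grip": 0.01},
    {"x": 0,"y": 0,"z": 0,"ax": 0,"ay": 0,"az": 0,"grip": 0.01},
    {"x": 0,"y": 0,"z": 0,"ax": 0,"ay": 0,"az": 0,"grip": 0.01}
  ],
  "force": 100
}}

```text
t: 4.68
position: [0.4451, 0.2815, 0.1769]
ee_rot: [0.088, 0.996, 0.0, 0.0]
ft_force: [-1.0, -1.9, 5.6]
width: 0.0188
grip_force: 97.6
```

```bash
python3 rel.py; python3 rel.py 0.37 0.294 0.18 170
```

```text
4.67 [0.4451 0.2815 0.1769] yaw 169.95 q [ 0.42  0.33 -0.34  0.9  -0.    0.6 ] F [-1.02 -1.9   5.61] w 0.0188
4.67 [0.4451 0.2815 0.1769] yaw 169.95 q [ 0.42  0.33 -0.34  0.9  -0.    0.6 ] F [-1.02 -1.9   5.61] w 0.0188
shift [ 0.0761 -0.0008 -0.0032]
turn [ 0.01  0.04 -0.05]
```

Request:
{"api": "carry_out", "payload": {
  "increments": [
    {"x": 0,"y": 0,"z": -0.004,"ax": 0,"ay": 0,"az": 0,"grip": 0.01},
    {"x": 0.02,"y": 0,"z": -0.005,"ax": 0,"ay": 0,"az": 0,"grip": 0.01},
    {"x": 0.045,"y": 0,"z": -0.005,"ax": 0,"ay": 0,"az": 0,"grip": 0.01},
    {"x": 0.075,"y": 0,"z": -0.005,"ax": 0,"ay": 0,"az": 0,"grip": 0.01},
    {"x": 0.095,"y": 0,"z": -0.005,"ax": 0,"ay": 0,"az": 0,"grip": 0.01}
  ]
}}

```text
t: 5.3
position: [0.3487, 0.2979, 0.1809]
ee_rot: [0.087, 0.996, -0.0, -0.001]
ft_force: [0.5, -0.3, -0.6]
width: 0.019
grip_force: 97.4
```

Request:
{"api": "carry_out", "payload": {
  "increments": [
    {"x": 0,"y": 0,"z": -0.04,"ax": 0,"ay": 0,"az": 0,"grip": 0.01},
    {"x": 0,"y": 0,"z": -0.09,"ax": 0,"ay": 0,"az": 0,"grip": 0.01},
    {"x": 0,"y": 0,"z": -0.13,"ax": 0,"ay": 0,"az": 0,"grip": 0.01},
    {"x": 0,"y": 0,"z": -0.13,"ax": 0,"ay": 0,"az": 0,"grip": 0.01},
    {"x": 0,"y": 0,"z": -0.13,"ax": 0,"ay": 0,"az": 0,"grip": 0.01}
  ]
}}

```text
t: 5.92
position: [0.3506, 0.2979, 0.3105]
ee_rot: [0.087, 0.996, -0.0, -0.0]
ft_force: [-0.5, -1.4, -1.5]
width: 0.0188
grip_force: 98.2
```

```bash
python3 rel.py 0.52 -0.06 0.32 183.9; python3 - <<'E'
from h import *
import pickle
r=grab("wrist");pickle.dump(r,open("w_ball.pkl","wb"));p=r[1]
K,_,_=cam("wrist",r[0]);T=np.array(camera_info("wrist")["tool_from_camera"])
def pr(x):
    c=np.linalg.inv(T)@np.r_[x,1];return (K@c[:3]/c[2])[:2]
print("shank top,ball axis",pr([0,0,.03]),pr([0,0,.144]),"tips",pr([0,.009,.144]),pr([0,-.009,.144]))
cv2.imwrite("pics/w4.png",cv2.resize(p[150:384,130:382],(700,650))[:600])
E
```

```text
5.92 [0.3506 0.2979 0.3105] yaw 169.96 q [ 0.54  0.11 -0.26  1.2   0.    0.72] F [-0.47 -1.35 -1.49] w 0.0188
shift [-0.2291 -0.3229 -0.0094]
turn [ -0.03  -0.04 -13.94]
shank top,ball axis [258.30202563 229.0745301 ] [258.72153878 179.84126953] tips [268.77652235 179.8332908 ] [248.66658764 179.84924823]
```

View pics/w4.png

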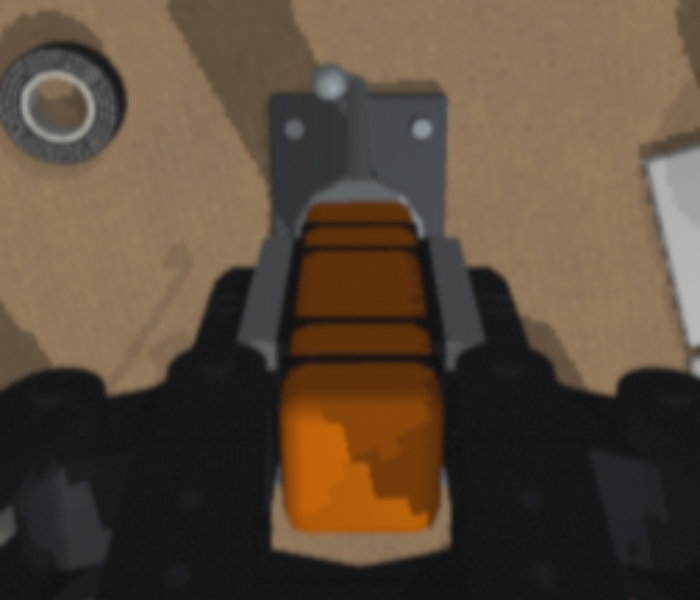

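The ball is at crop (330,82), which is pixel (248.8,179.5). That matches the prediction for a rod aligned with the tool and its tip toward tool -y. The rod is held well.

```bash
python3 rel.py .5974 -.0529 0.31 184; python3 - <<'E'
from h import *
import pickle
st,p,d=pickle.load(open("w_gap.pkl","rb"));P=pts("wrist",d,st);hsv=cv2.cvtColor(p,cv2.COLOR_BGR2HSV)
b=(hsv[...,0]>100)&(hsv[...,0]<130)&(hsv[...,1]>120)&(P[...,2]>.105)
r=[]
for v in range(384):
    w=np.where(b[v])[0]
    if len(w)>60: r.append((w.max()+.5,v))
q=plane("wrist",r,.112,st);q=q[(q[:,0]>.56)&(q[:,0]<.70)]
l=cv2.fitLine((q[:,:2]*1000).astype(np.float32),cv2.DIST_HUBER,0,.01,.01).ravel()
print(len(q),"cab wall yaw",np.degrees(np.arctan2(l[1],l[0])),"y at x=.6",l[3]+(600-l[2])*l[1]/l[0],q[[0,-1]].round(4))
E
```

```text
5.97 [0.3504 0.2977 0.31  ] yaw 169.96 q [ 0.54  0.11 -0.26  1.2   0.    0.72] F [ 1.18  0.01 -2.13] w 0.0189
shift [-0.3044 -0.3022 -0.    ]
turn [ -0.07  -0.1  -14.04]
135 cab wall yaw 3.2729113 y at x=.6 -79.13496 [[ 0.5601 -0.0812  0.112 ]
 [ 0.6996 -0.0733  0.112 ]]
```

Request:
{"api": "carry_out", "payload": {
  "increments": [
    {"x": -0.04,"y": -0.04,"z": 0,"ax": 0,"ay": 0,"az": -2,"grip": 0.01},
    {"x": -0.08,"y": -0.08,"z": 0,"ax": 0,"ay": 0,"az": -5,"grip": 0.01},
    {"x": -0.12,"y": -0.12,"z": 0,"ax": 0,"ay": 0,"az": -8,"grip": 0.01},
    {"x": -0.16,"y": -0.16,"z": 0,"ax": 0,"ay": 0,"az": -11,"grip": 0.01},
    {"x": -0.2,"y": -0.2,"z": 0,"ax": 0,"ay": 0,"az": -14,"grip": 0.01}
  ]
}}

```text
t: 6.6
position: [0.5133, 0.0646, 0.3095]
ee_rot: [-0.035, 0.999, 0.0, -0.001]
ft_force: [1.1, 0.8, -1.0]
width: 0.0188
grip_force: 97.9
```

```bash
python3 rel.py .5974 -.0529 0.31 184
```

```text
6.6 [0.5133 0.0646 0.3095] yaw -175.97 q [-0.02  0.23 -0.13  1.22  0.   -0.09] F [ 1.07  0.79 -0.97] w 0.0188
shift [-0.0756 -0.1232 -0.0008]
turn [ 0.03 -0.17  0.03]
```

Request:
{"api": "carry_out", "payload": {
  "increments": [
    {"x": -0.03,"y": -0.05,"z": 0,"ax": 0,"ay": 0,"az": 0,"grip": 0.01},
    {"x": -0.06,"y": -0.1,"z": 0,"ax": 0,"ay": 0,"az": 0,"grip": 0.01},
    {"x": -0.0755,"y": -0.123,"z": 0,"ax": 0,"ay": 0,"az": 0,"grip": 0.01},
    {"x": -0.0755,"y": -0.123,"z": 0,"ax": 0,"ay": 0,"az": 0,"grip": 0.01},
    {"x": -0.0755,"y": -0.123,"z": 0.0,"ax": 0,"ay": 0,"az": 0,"grip": 0.01}
  ]
}}

```text
t: 7.22
position: [0.5961, -0.0506, 0.3099]
ee_rot: [-0.035, 0.999, 0.001, -0.001]
ft_force: [-0.3, 0.1, -0.5]
width: 0.0188
grip_force: 98.2
```

```bash
cat > av.py <<'E'
from h import *
import sys
n=int(sys.argv[1]) if len(sys.argv)>1 else 6
F=[];Q=[]
for i in range(n):
    s=status.observe();F.append(s["ft_force"]);Q.append(np.r_[s["position"],s["wrist_torque"]]);r=grab_frame("wrist")
R=Rn.from_quat(s["ee_rot"]).as_matrix();Q=np.mean(Q,0)
print("t",round(s["t"],2),"p",Q[:3].round(4),"tq",Q[3:].round(3),"Ftool",(R.T@np.mean(F,0)).round(2),"+-",(np.std(F,0)/n**.5).round(2),"yaw",round(np.degrees(np.arctan2(R[1,0],R[0,0])),2))
b=R@[0,-.009,.149]+Q[:3];T=np.array([.6559,-.0715]);a=np.radians(4.28);u=np.array([np.cos(a),np.sin(a)])
print("ball in template0 frame X,Y,z mm",((b[:2]-T)@u*1e3).round(1),((b[:2]-T)@[-u[1],u[0]]*1e3).round(1),(b[2]*1e3).round(1))
cv2.imwrite("pics/last.png",r[0])
E
python3 av.py 8; python3 rel.py .5974 -.0529 0.165 184
python3 - <<'E'
from h import *
st,p,d=grab("wrist");cv2.imwrite("pics/w5.png",cv2.resize(p[60:320,110:402],(674,600)))
E
```

```text
t 7.58 p [ 0.5966 -0.0504  0.3111] tq [-0.006 -0.003  0.017] Ftool [ 0.05 -0.1   1.01] +- [0.14 0.15 0.18] yaw -175.99
ball in template0 frame X,Y,z mm -57.6 16.5 162.1
7.62 [ 0.597  -0.0508  0.3116] yaw -176.0 q [-0.21  0.38  0.1   1.28 -0.   -0.28] F [ 0.06  0.08 -1.53] w 0.0188
shift [-1.000e-04 -2.100e-03  1.466e-01]
turn [-0.01  0.02 -0.  ]
```

View pics/w5.png

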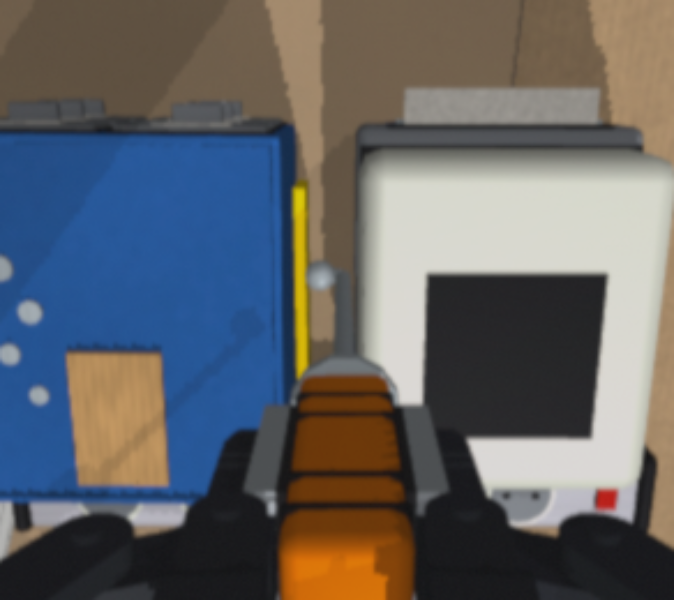

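The ball at crop (320,275) and the shank hang above the free part of the gap, between the yellow template edge (300,280) and the printer (360,280).

Request:
{"api": "carry_out", "payload": {
  "increments": [
    {"x": 0,"y": -0.0015,"z": 0.03,"ax": 0,"ay": 0,"az": 0,"grip": 0.01},
    {"x": 0,"y": -0.0015,"z": 0.06,"ax": 0,"ay": 0,"az": 0,"grip": 0.01},
    {"x": 0,"y": -0.0015,"z": 0.09,"ax": 0,"ay": 0,"az": 0,"grip": 0.01},
    {"x": 0,"y": -0.0015,"z": 0.12,"ax": 0,"ay": 0,"az": 0,"grip": 0.01},
    {"x": 0,"y": -0.0015,"z": 0.14,"ax": 0,"ay": 0,"az": 0,"grip": 0.01}
  ]
}}

```text
t: 8.3
position: [0.5966, -0.0526, 0.1698]
ee_rot: [-0.035, 0.999, 0.0, -0.001]
ft_force: [-0.3, -0.3, -0.8]
width: 0.0187
grip_force: 98.4
```

```bash
python3 av.py 8
```

```text
t 8.65 p [ 0.5969 -0.0527  0.1707] tq [-0.005 -0.     0.009] Ftool [ 0.24 -0.25  1.23] +- [0.27 0.14 0.18] yaw -176.05
ball in template0 frame X,Y,z mm -57.1 14.1 21.7
```

Request:
{"api": "carry_out", "payload": {
  "increments": [
    {"x": 0,"y": 0,"z": 0.008,"ax": 0,"ay": 0,"az": 0,"grip": 0.01},
    {"x": 0,"y": 0,"z": 0.013,"ax": 0,"ay": 0,"az": 0,"grip": 0.01},
    {"x": 0,"y": 0,"z": 0.015,"ax": 0,"ay": 0,"az": 0,"grip": 0.01},
    {"x": 0,"y": 0,"z": 0.0165,"ax": 0,"ay": 0,"az": 0,"grip": 0.01},
    {"x": 0,"y": 0,"z": 0.0165,"ax": 0,"ay": 0,"az": 0,"grip": 0.01}
  ]
}}

```text
t: 9.32
position: [0.5973, -0.0528, 0.1548]
ee_rot: [-0.034, 0.999, -0.0, 0.0]
ft_force: [-0.1, 0.6, -1.3]
width: 0.0192
grip_force: 98.3
```

```bash
python3 av.py 8
```

```text
t 9.68 p [ 0.5974 -0.0528  0.1549] tq [ 0.001  0.002 -0.001] Ftool [-0.13  0.19  0.91] +- [0.22 0.15 0.14] yaw -176.05
ball in template0 frame X,Y,z mm -57.0 14.0 5.9
```

Request:
{"api": "carry_out", "payload": {
  "increments": [
    {"x": 0,"y": 0,"z": 0.001,"ax": 0,"ay": 0,"az": 0,"grip": 0.01},
    {"x": 0,"y": 0,"z": 0.0015,"ax": 0,"ay": 0,"az": 0,"grip": 0.01},
    {"x": 0,"y": 0,"z": 0.002,"ax": 0,"ay": 0,"az": 0,"grip": 0.01},
    {"x": 0,"y": 0,"z": 0.002,"ax": 0,"ay": 0,"az": 0,"grip": 0.01},
    {"x": 0,"y": 0,"z": 0.002,"ax": 0,"ay": 0,"az": 0,"grip": 0.01}
  ]
}}

```text
t: 10.35
position: [0.5978, -0.0528, 0.1541]
ee_rot: [-0.035, 0.999, -0.0, 0.001]
ft_force: [-1.0, 1.1, 7.3]
width: 0.019
grip_force: 99.4
```

```bash
python3 av.py 8
```

```text
t 10.7 p [ 0.5977 -0.0528  0.1542] tq [ 0.166  0.632 -0.017] Ftool [ 1.55  0.64 -7.72] +- [0.17 0.15 0.12] yaw -176.04
ball in template0 frame X,Y,z mm -56.4 13.9 5.2
```

Request:
{"api": "carry_out", "payload": {
  "increments": [
    {"x": 0,"y": 0,"z": -0.009,"ax": 0,"ay": 0,"az": 0,"grip": 0.01},
    {"x": 0,"y": 0,"z": -0.0178,"ax": 0,"ay": 0,"az": 0,"grip": 0.01},
    {"x": 0,"y": -0.002,"z": -0.0178,"ax": 0,"ay": 0,"az": 0,"grip": 0.01},
    {"x": 0,"y": -0.0035,"z": -0.0178,"ax": 0,"ay": 0,"az": 0,"grip": 0.01},
    {"x": 0,"y": -0.0035,"z": -0.0178,"ax": 0,"ay": 0,"az": 0,"grip": 0.01}
  ]
}}

```text
t: 11.38
position: [0.5973, -0.0564, 0.1702]
ee_rot: [-0.034, 0.999, 0.0, -0.0]
ft_force: [0.6, 0.3, -1.7]
width: 0.0192
grip_force: 98.4
```

```bash
sed -i 's/,.149\]/,.1483]/' av.py; python3 av.py 8
```

```text
t 11.72 p [ 0.5973 -0.0563  0.1703] tq [-0.015  0.016  0.001] Ftool [-0.16 -0.14  1.24] +- [0.2  0.15 0.15] yaw -176.05
ball in template0 frame X,Y,z mm -57.3 10.5 22.0
```

Request:
{"api": "carry_out", "payload": {
  "increments": [
    {"x": 0,"y": -0.0005,"z": -0.0004,"ax": 0,"ay": 0,"az": 0,"grip": 0.01},
    {"x": 0,"y": -0.001,"z": -0.0004,"ax": 0,"ay": 0,"az": 0,"grip": 0.01},
    {"x": 0,"y": -0.0015,"z": -0.0004,"ax": 0,"ay": 0,"az": 0,"grip": 0.01},
    {"x": 0,"y": -0.002,"z": -0.0004,"ax": 0,"ay": 0,"az": 0,"grip": 0.01},
    {"x": 0,"y": -0.002,"z": -0.0004,"ax": 0,"ay": 0,"az": 0,"grip": 0.01}
  ]
}}

```text
t: 12.4
position: [0.5976, -0.0583, 0.171]
ee_rot: [-0.034, 0.999, -0.0, 0.0]
ft_force: [-0.6, -0.3, -1.0]
width: 0.0188
grip_force: 98.4
```

```bash
python3 av.py 6
```

```text
t 12.65 p [ 0.5976 -0.0583  0.171 ] tq [ 0.022  0.013 -0.003] Ftool [0.15 0.03 0.94] +- [0.14 0.07 0.14] yaw -176.05
ball in template0 frame X,Y,z mm -57.2 8.5 22.7
```

Request:
{"api": "carry_out", "payload": {
  "increments": [
    {"x": 0,"y": -0.0005,"z": 0,"ax": 0,"ay": 0,"az": 0,"grip": 0.01},
    {"x": 0,"y": -0.0008,"z": 0,"ax": 0,"ay": 0,"az": 0,"grip": 0.01},
    {"x": 0,"y": -0.0012,"z": 0,"ax": 0,"ay": 0,"az": 0,"grip": 0.01},
    {"x": 0,"y": -0.0015,"z": 0,"ax": 0,"ay": 0,"az": 0,"grip": 0.01},
    {"x": 0,"y": -0.0015,"z": 0,"ax": 0,"ay": 0,"az": 0,"grip": 0.01}
  ]
}}

```text
t: 13.32
position: [0.5977, -0.0598, 0.171]
ee_rot: [-0.034, 0.999, -0.0, -0.0]
ft_force: [1.3, 0.7, -0.4]
width: 0.0189
grip_force: 98.4
```

```bash
python3 av.py 6
```

```text
t 13.57 p [ 0.5977 -0.0598  0.171 ] tq [-0.013  0.005  0.015] Ftool [-0.07  0.11  0.88] +- [0.28 0.21 0.25] yaw -176.05
ball in template0 frame X,Y,z mm -57.2 7.0 22.7
```

Request:
{"api": "carry_out", "payload": {
  "increments": [
    {"x": 0,"y": -0.0005,"z": 0,"ax": 0,"ay": 0,"az": 0,"grip": 0.01},
    {"x": 0,"y": -0.0008,"z": 0,"ax": 0,"ay": 0,"az": 0,"grip": 0.01},
    {"x": 0,"y": -0.0012,"z": 0,"ax": 0,"ay": 0,"az": 0,"grip": 0.01},
    {"x": 0,"y": -0.0015,"z": 0,"ax": 0,"ay": 0,"az": 0,"grip": 0.01},
    {"x": 0,"y": -0.0015,"z": 0,"ax": 0,"ay": 0,"az": 0,"grip": 0.01}
  ]
}}

```text
t: 14.25
position: [0.5978, -0.0611, 0.171]
ee_rot: [-0.035, 0.999, 0.0, -0.0]
ft_force: [-0.6, 1.9, -1.2]
width: 0.0187
grip_force: 98.3
```

```bash
python3 av.py 6
```

```text
t 14.5 p [ 0.5978 -0.0611  0.171 ] tq [0.397 0.145 0.015] Ftool [0.33 1.48 1.02] +- [0.25 0.18 0.21] yaw -176.05
ball in template0 frame X,Y,z mm -57.2 5.7 22.7
```

Request:
{"api": "carry_out", "payload": {
  "increments": [
    {"x": 0,"y": -0.0003,"z": 0,"ax": 0,"ay": 0,"az": 0,"grip": 0.01},
    {"x": 0,"y": -0.0006,"z": 0,"ax": 0,"ay": 0,"az": 0,"grip": 0.01},
    {"x": 0.001,"y": -0.0006,"z": 0,"ax": 0,"ay": 0,"az": 0,"grip": 0.01},
    {"x": 0.002,"y": -0.0006,"z": 0,"ax": 0,"ay": 0,"az": 0,"grip": 0.01},
    {"x": 0.003,"y": -0.0006,"z": 0,"ax": 0,"ay": 0,"az": 0,"grip": 0.01}
  ]
}}

```text
t: 15.18
position: [0.5953, -0.0622, 0.1712]
ee_rot: [-0.034, 0.999, -0.0, 0.0]
ft_force: [0.3, 0.9, -1.3]
width: 0.0189
grip_force: 98.3
```

```bash
python3 av.py 6
```

```text
t 15.43 p [ 0.5951 -0.0622  0.1712] tq [ 0.309 -0.391  0.003] Ftool [-0.89  1.07  1.09] +- [0.32 0.1  0.23] yaw -176.05
ball in template0 frame X,Y,z mm -59.9 4.8 22.9
```

Request:
{"api": "carry_out", "payload": {
  "increments": [
    {"x": 0,"y": -0.0004,"z": 0,"ax": 0,"ay": 0,"az": 0,"grip": 0.01},
    {"x": 0.001,"y": -0.0008,"z": 0,"ax": 0,"ay": 0,"az": 0,"grip": 0.01},
    {"x": 0.003,"y": -0.0008,"z": 0,"ax": 0,"ay": 0,"az": 0,"grip": 0.01},
    {"x": 0.005,"y": -0.0008,"z": 0,"ax": 0,"ay": 0,"az": 0,"grip": 0.01},
    {"x": 0.007,"y": -0.0008,"z": 0,"ax": 0,"ay": 0,"az": 0,"grip": 0.01}
  ]
}}

```text
t: 16.1
position: [0.588, -0.0632, 0.1711]
ee_rot: [-0.035, 0.999, 0.0, 0.0]
ft_force: [2.1, 2.9, 0.1]
width: 0.0191
grip_force: 98.3
```

```bash
cat >> av.py <<'E'
# template near end by colour in the wrist view
st,p,d=grab("wrist");P=pts("wrist",d,st);hsv=cv2.cvtColor(p,cv2.COLOR_BGR2HSV)
m=(hsv[...,0]>20)&(hsv[...,0]<35)&(hsv[...,1]>130)&(hsv[...,2]>60)&(P[...,2]>.03)&(P[...,2]<.06)&(P[...,0]<.75)&(P[...,1]<0)&(P[...,1]>-.13)
k,lab,sta,_=cv2.connectedComponentsWithStats(m.astype(np.uint8))
if k>1:
    Q=P[lab==1+np.argmax(sta[1:,4])][:,:2];g=(Q-T)@u;h=(Q-T)@[-u[1],u[0]]
    l=np.polyfit(g,h,1);print("near edge X mm (start -75, mouth -108)",(g.min()*1e3).round(1),"Y there",(np.polyval(l,g.min())*1e3).round(1),"rel yaw deg",np.degrees(l[0]).round(2))
E
python3 av.py 6
```

```text
t 16.35 p [ 0.5879 -0.0632  0.1711] tq [ 0.915 -0.696  0.034] Ftool [-1.91  2.58  0.03] +- [0.24 0.13 0.15] yaw -176.05
ball in template0 frame X,Y,z mm -67.2 4.4 22.8
near edge X mm (start -75, mouth -108) -83.9 Y there 0.0 rel yaw deg -1.37
```

Request:
{"api": "carry_out", "payload": {
  "increments": [
    {"x": 0.003,"y": 0,"z": 0,"ax": 0,"ay": 0,"az": 0,"grip": 0.01},
    {"x": 0.006,"y": 0.0,"z": 0,"ax": 0,"ay": 0,"az": 0,"grip": 0.01},
    {"x": 0.009,"y": 0.0001,"z": 0,"ax": 0,"ay": 0,"az": 0,"grip": 0.01},
    {"x": 0.012,"y": 0.0001,"z": 0,"ax": 0,"ay": 0,"az": 0,"grip": 0.01},
    {"x": 0.015,"y": 0.0002,"z": 0,"ax": 0,"ay": 0,"az": 0,"grip": 0.01}
  ]
}}

```text
t: 17.08
position: [0.5729, -0.0642, 0.1711]
ee_rot: [-0.034, 0.999, 0.0, 0.0]
ft_force: [3.4, 3.4, 0.5]
width: 0.0188
grip_force: 98.4
```

```bash
python3 av.py 4
```

```text
t 17.23 p [ 0.5726 -0.0642  0.1711] tq [ 1.124 -0.91   0.04 ] Ftool [-3.06  3.54 -0.71] +- [0.19 0.18 0.17] yaw -176.05
ball in template0 frame X,Y,z mm -82.6 4.5 22.8
near edge X mm (start -75, mouth -108) -99.2 Y there 0.2 rel yaw deg -1.46
```

Request:
{"api": "carry_out", "payload": {
  "increments": [
    {"x": 0.004,"y": 0.0001,"z": -0.0002,"ax": 0,"ay": 0,"az": 0,"grip": 0.01},
    {"x": 0.008,"y": 0.0002,"z": -0.0003,"ax": 0,"ay": 0,"az": 0,"grip": 0.01},
    {"x": 0.012,"y": 0.0003,"z": -0.0003,"ax": 0,"ay": 0,"az": 0,"grip": 0.01},
    {"x": 0.016,"y": 0.0004,"z": -0.0003,"ax": 0,"ay": 0,"az": 0,"grip": 0.01},
    {"x": 0.02,"y": 0.0004,"z": -0.0003,"ax": 0,"ay": 0,"az": 0,"grip": 0.01}
  ]
}}

```text
t: 17.95
position: [0.5524, -0.0653, 0.1711]
ee_rot: [-0.034, 0.999, -0.0, -0.0]
ft_force: [1.7, 1.5, 0.1]
width: 0.019
grip_force: 98.3
```

```bash
python3 av.py 4
```

```text
t 18.1 p [ 0.5521 -0.0653  0.1711] tq [ 0.779 -0.416  0.037] Ftool [-0.98  2.39  0.51] +- [0.34 0.33 0.18] yaw -176.07
ball in template0 frame X,Y,z mm -103.3 4.9 22.8
near edge X mm (start -75, mouth -108) -120.4 Y there 0.6 rel yaw deg -1.32
```

Request:
{"api": "carry_out", "payload": {
  "increments": [
    {"x": 0.002,"y": 0,"z": 0,"ax": 0,"ay": 0,"az": 0,"grip": 0.01},
    {"x": 0.004,"y": 0,"z": 0,"ax": 0,"ay": 0,"az": 0,"grip": 0.01},
    {"x": 0.006,"y": 0,"z": 0,"ax": 0,"ay": 0,"az": 0,"grip": 0.01},
    {"x": 0.008,"y": 0,"z": 0,"ax": 0,"ay": 0,"az": 0,"grip": 0.01},
    {"x": 0.01,"y": 0,"z": 0,"ax": 0,"ay": 0,"az": 0,"grip": 0.01}
  ]
}}

```text
t: 18.82
position: [0.5428, -0.066, 0.1713]
ee_rot: [-0.034, 0.999, -0.0, -0.0]
ft_force: [1.3, 1.3, -1.5]
width: 0.0187
grip_force: 98.1
```

```bash
python3 av.py 4
```

```text
t 18.98 p [ 0.5426 -0.066   0.1712] tq [ 0.456 -0.24  -0.006] Ftool [-1.    1.51  1.77] +- [0.16 0.27 0.08] yaw -176.06
ball in template0 frame X,Y,z mm -112.7 4.9 22.9
near edge X mm (start -75, mouth -108) -130.0 Y there -0.2 rel yaw deg 0.83
```

Request:
{"api": "carry_out", "payload": {
  "increments": [
    {"x": 0.001,"y": -0.0005,"z": 0,"ax": 0,"ay": 0,"az": 0,"grip": 0.01},
    {"x": 0.003,"y": -0.0007,"z": 0,"ax": 0,"ay": 0,"az": 0,"grip": 0.01},
    {"x": 0.005,"y": -0.0009,"z": 0,"ax": 0,"ay": 0,"az": 0,"grip": 0.01},
    {"x": 0.007,"y": -0.0011,"z": 0,"ax": 0,"ay": 0,"az": 0,"grip": 0.01},
    {"x": 0.009,"y": -0.0013,"z": 0,"ax": 0,"ay": 0,"az": 0,"grip": 0.01}
  ]
}}

```text
t: 19.7
position: [0.5339, -0.0679, 0.1713]
ee_rot: [-0.034, 0.999, -0.0, -0.0]
ft_force: [0.3, 1.0, -1.9]
width: 0.0187
grip_force: 98.2
```

```bash
python3 av.py 4
```

```text
t 19.85 p [ 0.5337 -0.068   0.1713] tq [ 0.456 -0.152  0.013] Ftool [-0.52  1.15  1.99] +- [0.13 0.21 0.25] yaw -176.06
ball in template0 frame X,Y,z mm -121.7 3.6 23.0
near edge X mm (start -75, mouth -108) -138.8 Y there -2.5 rel yaw deg 4.95
```

Request:
{"api": "carry_out", "payload": {
  "increments": [
    {"x": 0.001,"y": -0.0008,"z": 0.0002,"ax": 0,"ay": 0,"az": 0,"grip": 0.01},
    {"x": 0.003,"y": -0.0013,"z": 0.0002,"ax": 0,"ay": 0,"az": 0,"grip": 0.01},
    {"x": 0.005,"y": -0.0018,"z": 0.0002,"ax": 0,"ay": 0,"az": 0,"grip": 0.01},
    {"x": 0.007,"y": -0.0023,"z": 0.0002,"ax": 0,"ay": 0,"az": 0,"grip": 0.01},
    {"x": 0.009,"y": -0.0028,"z": 0.0002,"ax": 0,"ay": 0,"az": 0,"grip": 0.01}
  ]
}}

```text
t: 20.58
position: [0.5253, -0.0715, 0.1712]
ee_rot: [-0.034, 0.999, -0.0, 0.0]
ft_force: [0.4, 1.0, -1.8]
width: 0.0189
grip_force: 98.2
```

```bash
python3 av.py 4
```

```text
t 20.73 p [ 0.5252 -0.0716  0.1712] tq [ 0.201 -0.246  0.004] Ftool [-0.26  0.31  0.6 ] +- [0.18 0.19 0.4 ] yaw -176.06
ball in template0 frame X,Y,z mm -130.5 0.6 22.9
near edge X mm (start -75, mouth -108) -147.1 Y there -7.4 rel yaw deg 11.16
```

Request:
{"api": "carry_out", "payload": {
  "increments": [
    {"x": 0.0005,"y": -0.0008,"z": 0,"ax": 0,"ay": 0,"az": 0,"grip": 0.01},
    {"x": 0.001,"y": -0.0015,"z": 0,"ax": 0,"ay": 0,"az": 0,"grip": 0.01},
    {"x": 0.002,"y": -0.0022,"z": 0,"ax": 0,"ay": 0,"az": 0,"grip": 0.01},
    {"x": 0.004,"y": -0.0028,"z": 0,"ax": 0,"ay": 0,"az": 0,"grip": 0.01},
    {"x": 0.006,"y": -0.0034,"z": 0,"ax": 0,"ay": 0,"az": 0,"grip": 0.01}
  ]
}}

```text
t: 21.45
position: [0.5196, -0.0752, 0.1711]
ee_rot: [-0.034, 0.999, -0.0, 0.0]
ft_force: [1.5, 0.8, 0.7]
width: 0.0194
grip_force: 98.5
```

```bash
python3 av.py 4
```

```text
t 21.6 p [ 0.5194 -0.0752  0.1711] tq [ 0.321 -0.383  0.023] Ftool [-0.71  0.78  0.31] +- [0.31 0.09 0.32] yaw -176.06
ball in template0 frame X,Y,z mm -136.4 -2.6 22.8
near edge X mm (start -75, mouth -108) -152.6 Y there -11.7 rel yaw deg 15.35
```

Request:
{"api": "carry_out", "payload": {
  "increments": [
    {"x": 0.0005,"y": -0.0008,"z": 0,"ax": 0,"ay": 0,"az": 0,"grip": 0.01},
    {"x": 0.002,"y": -0.0014,"z": 0,"ax": 0,"ay": 0,"az": 0,"grip": 0.01},
    {"x": 0.004,"y": -0.0021,"z": 0,"ax": 0,"ay": 0,"az": 0,"grip": 0.01},
    {"x": 0.006,"y": -0.0028,"z": 0,"ax": 0,"ay": 0,"az": 0,"grip": 0.01},
    {"x": 0.008,"y": -0.0036,"z": 0,"ax": 0,"ay": 0,"az": 0,"grip": 0.01}
  ]
}}

```text
t: 22.32
position: [0.5118, -0.0792, 0.1712]
ee_rot: [-0.034, 0.999, -0.0, 0.0]
ft_force: [3.1, 1.7, 0.8]
width: 0.0189
grip_force: 98.4
```

```bash
python3 av.py 4
```

```text
t 22.48 p [ 0.5116 -0.0793  0.1711] tq [ 0.688 -0.536  0.001] Ftool [-1.99  1.84 -0.58] +- [0.39 0.19 0.13] yaw -176.06
ball in template0 frame X,Y,z mm -144.5 -6.0 22.8
near edge X mm (start -75, mouth -108) -160.2 Y there -15.2 rel yaw deg 16.87
```

Request:
{"api": "carry_out", "payload": {
  "increments": [
    {"x": 0.0025,"y": -0.0008,"z": -0.0002,"ax": 0,"ay": 0,"az": 0,"grip": 0.01},
    {"x": 0.005,"y": -0.0017,"z": -0.0002,"ax": 0,"ay": 0,"az": 0,"grip": 0.01},
    {"x": 0.0075,"y": -0.0027,"z": -0.0002,"ax": 0,"ay": 0,"az": 0,"grip": 0.01},
    {"x": 0.01,"y": -0.0037,"z": -0.0002,"ax": 0,"ay": 0,"az": 0,"grip": 0.01},
    {"x": 0.0125,"y": -0.0047,"z": -0.0002,"ax": 0,"ay": 0,"az": 0,"grip": 0.01}
  ]
}}

```text
t: 23.2
position: [0.4993, -0.0849, 0.1712]
ee_rot: [-0.034, 0.999, -0.0, -0.0]
ft_force: [-0.3, 0.6, -1.0]
width: 0.0189
grip_force: 98.2
```

```bash
python3 av.py 4
```

```text
t 23.35 p [ 0.4992 -0.0849  0.1712] tq [ 0.046 -0.074 -0.017] Ftool [ 0.06 -0.2   0.96] +- [0.3  0.24 0.19] yaw -176.07
ball in template0 frame X,Y,z mm -157.5 -10.7 22.9
near edge X mm (start -75, mouth -108) -173.4 Y there -20.7 rel yaw deg 18.19
```

Request:
{"api": "carry_out", "payload": {
  "increments": [
    {"x": 0.0015,"y": 0.004,"z": 0,"ax": 0,"ay": 0,"az": 0,"grip": 0.01},
    {"x": 0.004,"y": 0.012,"z": 0,"ax": 0,"ay": 0,"az": 0,"grip": 0.01},
    {"x": 0.01,"y": 0.025,"z": 0,"ax": 0,"ay": 0,"az": 0,"grip": 0.01},
    {"x": 0.014,"y": 0.03,"z": -0.02,"ax": 0,"ay": 0,"az": 0,"grip": 0.01},
    {"x": 0.014,"y": 0.03,"z": -0.07,"ax": 0,"ay": 0,"az": 0,"grip": 0.01}
  ]
}}

```text
t: 24.08
position: [0.4809, -0.0539, 0.24]
ee_rot: [-0.035, 0.999, 0.001, -0.003]
ft_force: [1.7, -0.8, -0.6]
width: 0.0188
grip_force: 98.1
```

Request:
{"api": "carry_out", "payload": {
  "increments": [
    {"x": 0,"y": 0.02,"z": -0.06,"ax": 0,"ay": 0,"az": 0,"grip": 0.01},
    {"x": 0.02,"y": 0.07,"z": -0.07,"ax": 0,"ay": 0,"az": 2,"grip": 0.01},
    {"x": 0.04,"y": 0.12,"z": -0.07,"ax": 0,"ay": 0,"az": 6,"grip": 0.01},
    {"x": 0.06,"y": 0.17,"z": -0.07,"ax": 0,"ay": 0,"az": 10,"grip": 0.01},
    {"x": 0.08,"y": 0.22,"z": -0.07,"ax": 0,"ay": 0,"az": 14,"grip": 0.01}
  ]
}}

```text
t: 24.7
position: [0.387, 0.1601, 0.3114]
ee_rot: [0.089, 0.996, 0.0, 0.0]
ft_force: [0.2, 0.8, -1.0]
width: 0.0186
grip_force: 98.3
```

```bash
python3 rel.py 0.340 0.3 0.31 169.95; python3 - <<'E'
from h import *
st,p,d=grab("top");P=pts("top",d);hsv=cv2.cvtColor(p,cv2.COLOR_BGR2HSV)
cv2.imwrite("pics/t6.png",cv2.resize(p[80:300,120:400],(764,600)))
T=np.array([.6559,-.0715]);a=np.radians(4.28);u=np.array([np.cos(a),np.sin(a)])
m=(hsv[...,0]>20)&(hsv[...,0]<35)&(hsv[...,1]>130)&(P[...,2]>.035)&(P[...,2]<.055)&(abs(P[...,1]+.08)<.05)
print(m.sum(),P[m].min(0),P[m].max(0),((P[m][:,:2]-T)@u).min())
E
```

```text
24.7 [0.387  0.1601 0.3114] yaw 169.84 q [ 0.22  0.03 -0.35  1.19  0.    0.39] F [ 0.17  0.83 -0.96] w 0.0186
shift [0.0709 0.1294 0.0014]
turn [ 0.03  0.02 -0.11]
158 [ 0.48294459 -0.10486269  0.03506406] [ 0.62322268 -0.05169705  0.04931658] -0.17492745141390686
```

View pics/t6.png

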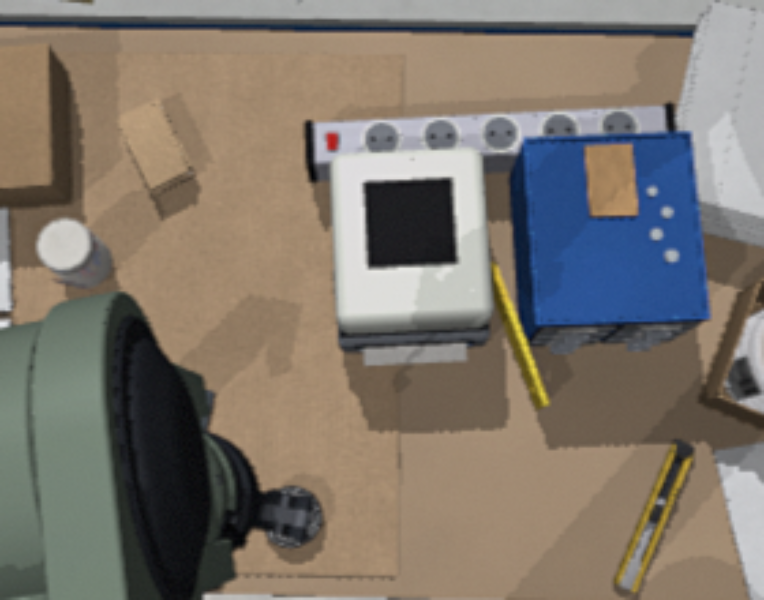

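The template stands on edge, sticking out about 66 mm (crop (500,270) to (545,403)), and the bystanders look untouched. Next I return the rod.

Request:
{"api": "carry_out", "payload": {
  "increments": [
    {"x": 0.025,"y": 0.045,"z": 0,"ax": 0,"ay": 0,"az": 0,"grip": 0.01},
    {"x": 0.045,"y": 0.09,"z": 0,"ax": 0,"ay": 0,"az": 0,"grip": 0.01},
    {"x": 0.06,"y": 0.127,"z": 0,"ax": 0,"ay": 0,"az": 0,"grip": 0.01},
    {"x": 0.06,"y": 0.127,"z": 0.0,"ax": 0,"ay": 0,"az": 0,"grip": 0.01},
    {"x": 0.06,"y": 0.127,"z": 0.0,"ax": 0,"ay": 0,"az": 0,"grip": 0.01}
  ]
}}

```text
t: 25.38
position: [0.3512, 0.2935, 0.3111]
ee_rot: [0.087, 0.996, -0.0, -0.0]
ft_force: [-0.2, 0.2, -1.0]
width: 0.0186
grip_force: 98.7
```

```bash
python3 rel.py 0.3515 0.298 0.183 169.95; python3 rel.py 0.4451 .2815 .1769 169.95|sed -n 2p; python3 - <<'E'
from h import *
st,p,d=grab("wrist");cv2.imwrite("pics/w7.png",p)
g=p[165:195,235:275];c=cv2.HoughCircles(cv2.resize(cv2.cvtColor(g,cv2.COLOR_BGR2GRAY),None,fx=8,fy=8,interpolation=cv2.INTER_CUBIC),cv2.HOUGH_GRADIENT,1,100,param1=80,param2=15,minRadius=35,maxRadius=80)
print(c/8+[235,165,0] if c is not None else None)
E
```

```text
25.38 [0.3512 0.2935 0.3111] yaw 170.01 q [ 0.53  0.11 -0.27  1.2  -0.    0.71] F [-0.18  0.19 -1.02] w 0.0186
shift [0.0004 0.0046 0.1281]
turn [-0.05 -0.02  0.06]
shift [-0.0946  0.0046  0.1342]
None
```

Request:
{"api": "carry_out", "payload": {
  "increments": [
    {"x": 0,"y": 0.004,"z": 0.04,"ax": 0,"ay": 0,"az": 0,"grip": 0.01},
    {"x": 0,"y": 0.004,"z": 0.085,"ax": 0,"ay": 0,"az": 0,"grip": 0.01},
    {"x": 0,"y": 0.004,"z": 0.128,"ax": 0,"ay": 0,"az": 0,"grip": 0.01},
    {"x": 0,"y": 0.004,"z": 0.128,"ax": 0,"ay": 0,"az": 0,"grip": 0.01},
    {"x": 0,"y": 0.004,"z": 0.128,"ax": 0,"ay": 0,"az": 0,"grip": 0.01}
  ]
}}

```text
t: 26.05
position: [0.3535, 0.2976, 0.1848]
ee_rot: [0.088, 0.996, 0.0, 0.001]
ft_force: [-0.0, 1.1, -0.5]
width: 0.019
grip_force: 98.5
```

```bash
python3 av.py 4|head -1; python3 rel.py 0.4451 .2815 .1769 169.95
```

```text
t 26.2 p [0.3539 0.298  0.1851] tq [ 0.015 -0.013 -0.005] Ftool [-0.25  0.56  0.78] +- [0.18 0.27 0.1 ] yaw 169.93
26.3 [0.3534 0.2982 0.1847] yaw 169.95 q [ 0.54  0.2  -0.49  0.88 -0.    0.72] F [ 0.37 -0.21 -0.49] w 0.0193
shift [-0.0932 -0.0004  0.008 ]
turn [ 0.1   0.12 -0.  ]
```

Request:
{"api": "carry_out", "payload": {
  "increments": [
    {"x": -0.025,"y": -0.0004,"z": 0.002,"ax": 0,"ay": 0,"az": 0,"grip": 0.01},
    {"x": -0.045,"y": -0.0004,"z": 0.002,"ax": 0,"ay": 0,"az": 0,"grip": 0.01},
    {"x": -0.065,"y": -0.0004,"z": 0.002,"ax": 0,"ay": 0,"az": 0,"grip": 0.01},
    {"x": -0.085,"y": -0.0004,"z": 0.002,"ax": 0,"ay": 0,"az": 0,"grip": 0.01},
    {"x": -0.0935,"y": -0.0004,"z": 0.002,"ax": 0,"ay": 0,"az": 0,"grip": 0.01}
  ]
}}

```text
t: 26.92
position: [0.4462, 0.2806, 0.1811]
ee_rot: [0.088, 0.996, 0.0, 0.0]
ft_force: [-0.7, -0.0, -1.2]
width: 0.0188
grip_force: 98.7
```

```bash
python3 av.py 4|head -1; python3 rel.py 0.4451 .2815 .1769 169.95
```

```text
t 27.07 p [0.4457 0.2807 0.1811] tq [-0.005 -0.044  0.011] Ftool [-0.11  0.12  1.29] +- [0.3  0.11 0.16] yaw 169.92
27.18 [0.4438 0.281  0.1811] yaw 169.97 q [ 0.42  0.32 -0.33  0.92  0.    0.6 ] F [ 0.74  0.9  -0.78] w 0.019
shift [-0.0012  0.0007  0.0042]
turn [-0.02 -0.05  0.02]
```

Free of contact, so I lower the rod until it bears on the fork.

Request:
{"api": "carry_out", "payload": {
  "increments": [
    {"x": 0,"y": 0.0005,"z": 0.002,"ax": 0,"ay": 0,"az": 0,"grip": 0.01},
    {"x": 0,"y": 0.0005,"z": 0.003,"ax": 0,"ay": 0,"az": 0,"grip": 0.01},
    {"x": 0,"y": 0.0005,"z": 0.004,"ax": 0,"ay": 0,"az": 0,"grip": 0.01},
    {"x": 0,"y": 0.0005,"z": 0.005,"ax": 0,"ay": 0,"az": 0,"grip": 0.01},
    {"x": 0,"y": 0.0005,"z": 0.005,"ax": 0,"ay": 0,"az": 0,"grip": 0.01}
  ]
}}

```text
t: 27.8
position: [0.4445, 0.2816, 0.1769]
ee_rot: [0.087, 0.996, 0.0, 0.0]
ft_force: [-3.4, -1.2, 4.6]
width: 0.019
grip_force: 99.7
```

```bash
python3 av.py 4|head -1
```

```text
t 27.95 p [0.4445 0.2816 0.1769] tq [-0.133  0.535  0.021] Ftool [ 2.08 -1.39 -5.45] +- [0.33 0.28 0.29] yaw 169.96
```

Request:
{"api": "carry_out", "payload": {
  "increments": [
    {"x": 0,"y": 0,"z": -0.0005,"ax": 0,"ay": 0,"az": 0,"grip": 0.03},
    {"x": 0,"y": 0,"z": -0.0005,"ax": 0,"ay": 0,"az": 0,"grip": 0.06},
    {"x": 0,"y": 0,"z": -0.0005,"ax": 0,"ay": 0,"az": 0,"grip": 0.085},
    {"x": 0,"y": 0,"z": -0.0005,"ax": 0,"ay": 0,"az": 0,"grip": 0.085},
    {"x": 0,"y": 0,"z": -0.0005,"ax": 0,"ay": 0,"az": 0,"grip": 0.085}
  ]
}}

```text
t: 28.68
position: [0.4446, 0.2815, 0.1767]
ee_rot: [0.088, 0.996, 0.0, -0.0]
ft_force: [0.7, -0.4, -1.2]
width: 0.085
grip_force: 0.0
```

Request:
{"api": "carry_out", "payload": {
  "increments": [
    {"x": 0,"y": 0,"z": -0.02,"ax": 0,"ay": 0,"az": 0,"grip": 0.085},
    {"x": 0,"y": 0,"z": -0.06,"ax": 0,"ay": 0,"az": 0,"grip": 0.085},
    {"x": 0,"y": 0,"z": -0.11,"ax": 0,"ay": 0,"az": 0,"grip": 0.085},
    {"x": -0.017,"y": 0,"z": -0.145,"ax": 0,"ay": 0,"az": 0,"grip": 0.085},
    {"x": -0.017,"y": 0,"z": -0.145,"ax": 0,"ay": 0,"az": 0,"grip": 0.085}
  ]
}}

```text
t: 29.3
position: [0.4636, 0.279, 0.3248]
ee_rot: [0.088, 0.996, 0.001, 0.003]
ft_force: [0.6, -0.2, -0.5]
width: 0.085
grip_force: 0.0
```

```bash
python3 hd.py; python3 - <<'E'
from h import *
s=status.observe();print(s["t"],s["position"])
a=cv2.imread("pics/w3.png");print(a.shape)
z=np.load("scene0.npz")["p"];st,p,d=grab("scene");w=grab("wrist")[1]
cv2.imwrite("pics/f.png",np.hstack([cv2.resize(p[125:340,130:400],(440,350)),cv2.resize(w[90:200,205:315],(350,350))]))
E
```

```text
810 620 [0.44427446 0.28221831 0.22542242] ((444.2266540527344, 277.74713134765625), (27.357046127319336, 19.133066177368164), 80.43482208251953)
[0.4431 0.2804 0.1533] ((443.55889892578125, 280.55224609375), (65.49266815185547, 75.49882507324219), 79.82574462890625)
29.35 [0.46220439 0.27866845 0.32270283]
(384, 512, 3)
```

View pics/f.png

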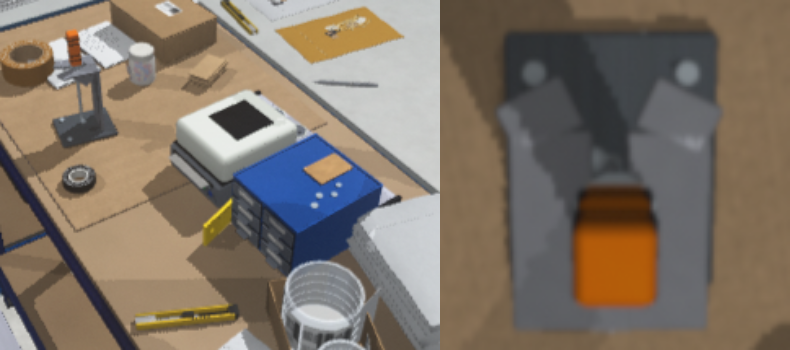

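The rod hangs in the fork with its handle at the same place as at the start, at (73,50) left and (615,265) right. The template stands on edge out of the gap at (217,222).

```bash
python3 -c "
from plant import robot
print(robot.job_done())"
```

```text
the job is handed in; nothing more can be done
None
```

The job is handed in but no verdict came back: the template was drawn out about 66 mm and stands on its edge, the rod hangs released in its rack, and the bystanders look untouched.

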